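# Swing a brass bar round the post into line with the fence

### The job

On the dark steel lining-up plate, bring the long brass bar up until its near end bears on the upright round post while the bar still lies askew; then, keeping that end bearing lightly on the post, swing the bar round the post until its side is flush against both pads of the fence. Press it firmly but not hard against both pads to seat it, then let go and leave it lying flush with its end at the post. Work by feel: never force the bar against the post or the fence, never tip it over, and leave everything else on the bench where it is.

Things in the scene. Friction and masses are not known exactly. Their poses are not given: they have to be found in the camera images.
- bar_center (a point): Centre of the long brass bar: square-ended, 180 mm long (x), 16 wide (y), 20 high (z), 0.36 to 0.59 kg, flat on the plate. Its x axis points away from the post, y to the fence side; its -x end is the one near the post. It starts askew, 0.45 to 0.75 rad from the fence line, that end 10 to 50 mm from the post. Slid along the plate it drags with 1 to 6 N.
- jig: Fixed dark steel plate 310 x 280 mm, 10 mm thick. Its origin lies at bench height straight under the axis of the post; x runs from the post along the line in which the bar must end, y points from that line to the fence, z up. The plate covers x -60 to 250 mm, y -175 to 105 mm; its top is at z = 10 mm.
- post: Fixed, rigid upright round steel post, 16 mm in diameter, standing 30 mm above the plate; origin on its axis at the plate's top. The bar's flat -x end bears on it; in line, the bar's centre is 98 mm from the post axis in x. More than 25 N between bar and post, or bar and fence, counts as forced; lightly is some 3 to 10 N, firmly some 6 to 18 N.
- fence: Fixed, rigid fence: two aluminium pads 30 mm long (x), 24 high, 28 deep with their backing, on its +y side at x = 40 and 160 mm, 90 mm free between. Axes as the plate's; origin beside the post (x = 0), 8 mm from its axis, at plate top. The pad faces are parallel to x but screwed back together by an unmeasured amount: y = 0 to 3.5 mm. Find the seat by feel; the bar's end may slip sideways on the post.
- offcut: Bystander: short brass offcut 80 x 12 x 12 mm behind the fence; origin under its centre.
- collar: Bystander: steel collar 28 mm across, 16 mm high on the plate's corner; origin under its centre.
- tin: Bystander: round tin 68 mm across, 55 mm high; origin under its centre.
- jar: Bystander: small glass jar 54 mm across, 60 mm high; origin under its centre.
- hammer: Bystander: hammer lying on the bench, origin near its middle.
- driver: Bystander: screwdriver lying on the bench, origin near its middle.
- dapping: Bystander: small steel stake 44 mm across, 68 mm high; origin under its centre.
Not all that is in view belongs to the job. What is meant by the part that bears bar_center is not blue or green, and is the larger of those in its own colour.

How it is judged (in metres and radians):
On the way, in this order (a step that is already met when the one before it is completed fails the run):
1. the bar's end bears on the post (more than 2 N) while the bar is still askew (more than 0.25 rad) (contact force between bar and post above 2 N and angle between the x axis of bar_center and the x axis of fence, either way round above 0.25 rad), for 0.1 s.
2. well into the swing (0.05 to 0.2 rad from the line) the end is still bearing on the post (more than 0.5 N) (contact force between bar and post above 0.5 N and angle between the x axis of bar_center and the x axis of fence, either way round between 0.05 and 0.2 rad), for 0.1 s.
3. the bar lies along the fence (within 0.02 rad) and is pressed on it with more than 4 N (contact force between bar and fence above 4 N and angle between the x axis of bar_center and the x axis of fence, either way round below 0.02 rad), for 0.2 s.
At the end, for the whole second after the job is handed in: The bar lies flat and still on the plate, let go, parallel to the fence within 0.02 rad, its fence side no more than 1.5 mm short of the fence origin line (it has been seated on the pads, which lie on that line or up to 3.5 mm behind it), and its end within 4 mm of the post (angle between the x axis of bar_center and the x axis of fence, either way round below 0.02 rad and y of bar_center in the frame of fence above -0.0095 m and x of bar_center in the frame of fence between 0.094 and 0.102 m and z of bar_center in the frame of fence below 0.013 m and angle between bar_center's own z axis and vertical below 0.05 rad and linear speed of bar below 0.01 m/s); the robot touches nothing.
It fails at once if the bar is forced against the post (over 25 N) (contact force between bar and post above 25 N).
It fails at once if the bar is forced against the fence (over 25 N) (contact force between bar and fence above 25 N).
It fails at once if the bar is tipped over (angle between bar_center's own z axis and vertical above 0.35 rad).
It fails at once if something else on the bench is pushed more than 20 mm (distance of any of offcut, collar, tin, jar, hammer, driver, dapping from where it was at the start of the episode above 0.02 m).
It also fails if it takes over 72 s, if anything falls off the work surface, if the arm or the gripper's body presses on something with over 40 N, if the wrist force passes 120 N, or if a joint passes its speed limit or range.

### The arm

A 6-joint arm with a two-finger parallel gripper is mounted at the origin on the work surface. World frame = base frame: x ahead of the robot, y to its left, z up, the work surface at z = 0. Lengths are in m, angles in degrees, forces in N, time in s.
With the tool pointing down it reaches from about 0.4 to 0.825 m from the base axis. Payload 7 kg.
Tool frame: the origin (TCP) lies at the very end of the fingers, on their centre line; the grasp point (between the pads) lies behind it (r.grasp_offset is the z of the grasp point in the tool frame, in m); z points along the fingers, y is the direction in which the jaws open and shut (so a half turn about z gives the same grasp; the last joint's range is limited). The gripper opens to 88 mm and grips with 3 to 60 N. Pads are 19 mm wide; open, the fingers measure 130 mm over their backs; the gripper's body (78 mm by 193 mm) begins 47 mm behind the grasp point.
Start: joints at [-53.852, 20.546, 0.682, 0, -70.136, -16.507], TCP at [0.227, -0.636, 0.227] pointing down, gripper open.
Joint ranges: [-176.03, 176.03], [-82.01, 121.73], [-58.28, 71.71], [-173.87, 95.51], [-174.79, -0.11], [-173.66, 173.66]. Speed limits (degrees/s): [136.94, 136.94, 172.46, 180, 180, 180].

### API

Orientations are given as [roll, pitch, yaw] about the fixed x, y, z axes, in that order (R = Rz(yaw) Ry(pitch) Rx(roll)).
In Python, from plant import r gives the robot as it stands. The module is installed in compiled form; this text tells all that it offers.
- The arm moves only by the tool servo_tool, never from a script. Its argument "targets" is a list of rows, each an object of numbers: "dx", "dy", "dz": the shift along the world's x, y, z in cm; "spin": the turn about the world's z in rad; "grip": the opening in per cent of the stroke, from 0 (shut) to 100 (fully open). A call has exactly 10 rows; each row is the pose to reach, as a shift and turn from the pose commanded when the call began; what a row does not reach only later rows make up. A row lasts 1/12 s, in which the tool goes at most 41.7 mm and 7.16 degrees, less where a joint would pass 70% of its speed; a pose out of reach is approached as far as the arm can. A call with a gripper value outside its range is refused whole. The fingers move at their own pace and stop on an object; "squeeze" is the grip in N (left out, the last holds). Time passes only in rows, so rows that repeat a pose let the fingers close, or fill a call up. It gives the time, the measured TCP pose, the force and the opening at its end, in the units of the state.
- r.get_state(): the state, without advancing time (a new reading comes with each control period).
- r.capture(name): name is "scene" or "top"; returns the picture (480x640x3 uint8, blue, green, red); there is no depth.
- r.get_calibration(name): a dict with "K" (3x3 intrinsics, pixels), "extrinsics" (4x4, takes a point from camera to world coordinates). Camera axes: x right, y down, z forward; pixel columns grow to the right and rows downward; lengths in m; the calibration is good to about 2 mm. A picture is of the moment at which its call begins. get_calibration takes no time and is no camera call.
- r.close_job(): hands the job in, once; it reports no verdict.
Trained networks look in the newest picture that a camera, given by its name, has taken for a name from the list of things; names that differ only in an ending like _2 or _b are one class to them, and where a whole thing is asked for, a point or a joint stands for the part that bears it (a point fixed in the world has none). Each returns a list of dicts, best first, with "p" (0 to 1); they miss things now and then, are a little off and sometimes report something else, mostly with a low value. They report only what shows in the picture. A call takes as long as a camera call. They do not tell look-alikes from the thing itself.
- r.cut_out(name, camera): "mask" (480x640 bool, what is visible of it) and "extent" ([left, top, right, bottom] in pixels, round what is visible of it).
The state is a dict: "time_s": time; "joints": joint angles; "qd": joint speeds; "joint_torque": joint torques, N m; "tcp_pos": TCP position; "eef_rot": TCP orientation; "contact_force": force on the tool from outside, world axes, zero at the start; "moment": the same for the moment, N m; "gripper_width": finger opening in m.
Only numpy, scipy, OpenCV 4.12 (cv2) and the standard library are available. Lean on these libraries where they do the work, as an engineer would, in place of code of your own. Each camera call takes 0.05 s, during which the arm holds its last target. There are 200 camera calls.

## Working session

There is one attempt and no reset: what is moved stays moved. The work goes in short steps, Python scripts to look and compute and a tool call to move; the robot and the scene stay as the last step left them, time stands still between calls to the robot, and variables do not carry over. Pictures are saved under pics/ and viewed, about 8 in all and at most 12, crops included, and the job is handed in when it is done.

Besides the shell and the picture viewer there is one more tool, called as name(argument=value, ...), one argument or row to a line, values as JSON. servo_tool: Moves the arm, as the interface text tells. Its arguments: {"type":"object","properties":{"targets":{"type":"array"},"squeeze":{"type":"number"}},"required":["targets"]}

```bash
mkdir -p pics; python3 - <<'E'
from plant import r
import cv2,numpy as np
s=r.get_state();print(s)
print(r.grasp_offset)
for c in("scene","top"):
    im=r.capture(c);cv2.imwrite(f"pics/{c}0.png",im)
    k=r.get_calibration(c);print(c,np.round(k["K"],1).tolist(),np.round(k["extrinsics"],4).tolist())
    for n in("bar_center","jig","post","fence","collar","offcut"):
        print(n,[(round(d["p"],2),d["extent"]) for d in r.cut_out(n,c)][:4])
E
```

```text
{'time_s': 0.0, 'joints': array([-5.38522999e+01,  2.05919101e+01,  6.33441713e-01, -2.04531781e-02,
       -7.01355598e+01, -1.65078340e+01]), 'qd': array([ 0.11960964,  0.06729733,  0.04689599,  0.04293543, -0.01984902,
        0.04360818]), 'joint_torque': array([ 1.08488846e-04, -5.82706475e+01,  2.93060589e+01,  6.99741259e+00,
        6.76023628e-03, -2.32443081e-04]), 'tcp_pos': array([ 0.22669292, -0.63527241,  0.22561376]), 'eef_rot': array([ 1.79904384e+02, -8.28575083e-03, -1.60367093e+02]), 'contact_force': array([ 0.46164095, -0.11945838, -0.08749712]), 'moment': array([-0.03830624,  0.00803698,  0.00237109]), 'gripper_width': 0.08759755816726864}
-0.0188
scene [[466.0, 0.0, 322.3], [0.0, 466.0, 240.0], [0.0, 0.0, 1.0]] [[0.3936, 0.4751, -0.787, 1.2039], [0.9193, -0.199, 0.3396, -0.3147], [0.0047, -0.8571, -0.5151, 0.5274], [0.0, 0.0, 0.0, 1.0]]
bar_center [(0.96, [256.5, 245.9, 342.2, 269.4]), (0.77, [418.4, 314.7, 465.9, 361.5]), (0.69, [352.4, 168.6, 417.3, 183.5])]
jig [(0.97, [225.6, 226.7, 422.5, 341.9])]
post [(0.6, [361.9, 253.7, 374.5, 272.7])]
fence [(0.71, [285.3, 264.2, 367.6, 300.5]), (0.44, [251.7, 243.4, 342.3, 268.4])]
collar [(0.69, [139.8, 347.1, 182.7, 403.7]), (0.44, [388.5, 266.2, 404.8, 283.9])]
offcut [(0.8, [305.3, 298.4, 353.5, 316.1])]
top [[600.2, 0.0, 329.7], [0.0, 600.2, 236.2], [0.0, 0.0, 1.0]] [[-0.0029, -0.9886, 0.1503, 0.2613], [-0.9998, -0.0002, -0.0203, 0.0295], [0.0201, -0.1503, -0.9884, 1.3953], [0.0, 0.0, 0.0, 1.0]]
bar_center [(0.84, [156.8, 353.0, 226.8, 400.1]), (0.62, [323.2, 219.0, 381.8, 268.3])]
jig [(0.9, [275.6, 157.6, 407.2, 281.1])]
post [(0.5, [296.6, 199.4, 306.4, 210.8]), (0.36, [168.5, 231.3, 205.8, 309.8])]
fence [(0.86, [312.5, 186.3, 377.7, 205.7])]
collar [(0.65, [283.8, 176.6, 293.0, 188.7])]
offcut [(0.54, [333.5, 164.4, 366.7, 177.1])]
```

```bash
python3 - <<'E'
import cv2
a=cv2.imread("pics/top0.png")[140:300,250:430]
cv2.imwrite("pics/topc.png",cv2.resize(a,None,fx=4,fy=3.75,interpolation=cv2.INTER_CUBIC))
E
```

```text
(no output)
```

View pics/scene0.png

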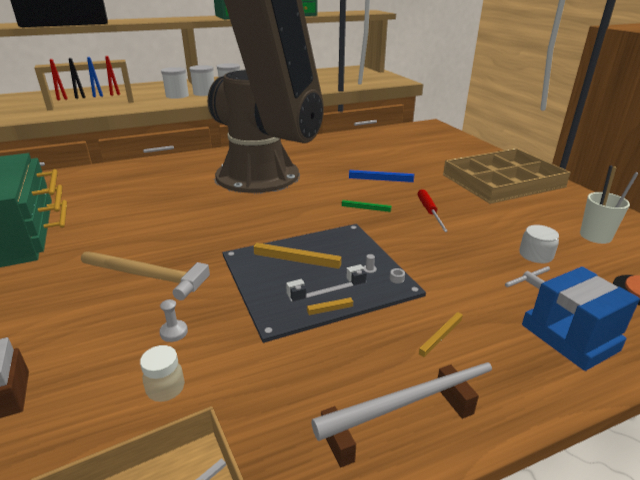

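View pics/top0.png

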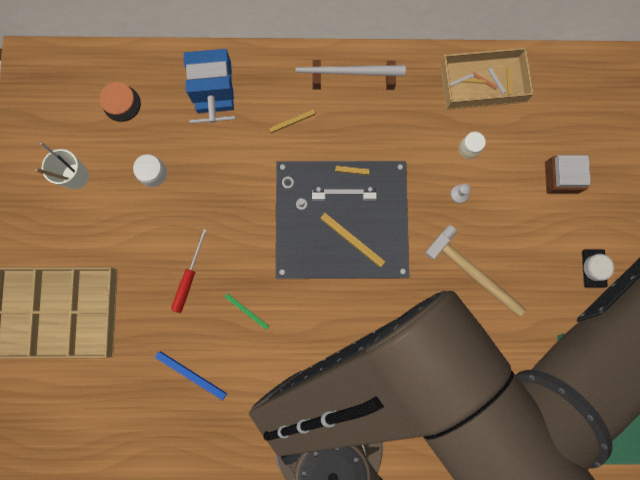

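The target bar is the brass one on the plate: ends at about (323,216) and (382,264) in the top view. The post is at (301,204), the pads at (318,196) and (370,196), the collar at (288,182) and the offcut at (352,170). Next I'll fit the poses.

```bash
cat > h.py <<'E'
from plant import r
import cv2,numpy as np
from scipy.optimize import minimize
CAL={c:r.get_calibration(c) for c in("scene","top")}
def proj(P,c):
    k=CAL[c];E=np.linalg.inv(k["extrinsics"]);q=P@E[:3,:3].T+E[:3,3];q=q@k["K"].T
    return q[:,:2]/q[:,2:]
def back(uv,z,c):
    k=CAL[c];d=k["extrinsics"][:3,:3]@np.linalg.solve(k["K"],[uv[0],uv[1],1.]);o=k["extrinsics"][:3,3]
    return o+d*(z-o[2])/d[2]
def box(x0,x1,y0,y1,z0,z1): return np.array([[x,y,z] for x in(x0,x1) for y in(y0,y1) for z in(z0,z1)],float)
def cyl(rad,z0,z1): return np.array([[rad*np.cos(t),rad*np.sin(t),z] for t in np.linspace(0,6.28,24) for z in(z0,z1)])
def place(P,p):
    c,s=np.cos(p[2]),np.sin(p[2]);return np.c_[P[:,0]*c-P[:,1]*s+p[0],P[:,0]*s+P[:,1]*c+p[1],P[:,2]]
def render(P,c,S=4):
    h=cv2.convexHull(((proj(P,c)+.5)*S-.5).astype(np.float32))
    m=np.zeros((480*S,640*S),np.uint8);cv2.fillConvexPoly(m,np.round(h*16).astype(np.int32),255,shift=4)
    return cv2.resize(m,(640,480),interpolation=cv2.INTER_AREA)/255.
def fit(P,p0,masks,yaw=True):
    p0=np.array(p0,float)
    f=lambda v:sum(np.abs(render(place(P,np.r_[v,p0[2]] if not yaw else v),c)-m).sum()/m.sum() for c,m in masks.items())
    n=3 if yaw else 2
    sim=np.vstack([p0[:n]]+[p0[:n]+d for d in np.diag([.006,.006,.05][:n])])
    o=minimize(f,p0[:n],method="Nelder-Mead",options=dict(initial_simplex=sim,xatol=1e-4,fatol=1e-4,maxiter=150))
    return o.x,round(o.fun,3)
def hullmask(m):
    h=cv2.convexHull(np.argwhere(m)[:,::-1].astype(np.int32));z=np.zeros(m.shape,np.uint8);cv2.fillConvexPoly(z,h,1);return z.astype(float)
def brass(im,ext,pad=4):
    hsv=cv2.cvtColor(im,cv2.COLOR_BGR2HSV);m=((hsv[...,1]>110)&(hsv[...,0]>10)&(hsv[...,0]<35)&(hsv[...,2]>70))
    z=np.zeros(m.shape,float);l,t,R,b=[int(v) for v in ext];z[t-pad:b+pad,l-pad:R+pad]=m[t-pad:b+pad,l-pad:R+pad];return z
E
python3 - <<'E'
from h import *
ims={c:cv2.imread(f"pics/{c}0.png") for c in CAL}
J=box(-.06,.25,-.175,.105,0,.01)
post=cyl(.008,.01,.04); 
# rough from top
p=back((301,202),.04,"top");print("post top rough",p)
jm={}
for c in CAL: r.capture(c); jm[c]=hullmask(r.cut_out("jig",c)[0]["mask"])
for cs in (["top"],["scene"],["top","scene"]):
    print("jig",cs,*fit(J,[p[0],p[1],-1.57],{c:jm[c] for c in cs}))
ext={"top":[323.2,216,381.8,268.3],"scene":[256.5,245.9,342.2,269.4]}
bm={c:brass(ims[c],ext[c]) for c in CAL}
print({c:m.sum() for c,m in bm.items()})
b=back((352,241),.03,"top");print(b)
for cs in (["top"],["scene"],["top","scene"]):
    print("bar",cs,*fit(box(-.09,.09,-.008,.008,.01,.03),[b[0],b[1],np.arctan2(-.14,-.11)],{c:bm[c] for c in cs}))
pm={c:r.cut_out("post",c)[0]["mask"].astype(float) for c in CAL}
for cs in (["top"],["scene"],["top","scene"]):
    print("post",cs,*fit(post,[p[0],p[1],0],{c:pm[c] for c in cs},False))
a=ims["top"][150:280,280:400];b=ims["scene"][235:320,270:410]
cv2.imwrite("pics/c2.png",np.vstack([cv2.resize(b,(700,425),interpolation=3)]))
E
```

```text
post top rough [0.54702333 0.06737082 0.04      ]
jig ['top'] [ 0.54833519  0.06909071 -1.56568105] 0.01
jig ['scene'] [ 0.55131677  0.06710698 -1.56398838] 0.019
jig ['top', 'scene'] [ 0.5487443   0.06836813 -1.56779702] 0.039
{'scene': np.float64(1159.0), 'top': np.float64(623.0)}
[ 0.45775714 -0.04996874  0.03      ]
bar ['top'] [ 0.46213677 -0.05127335 -2.25715746] 0.073
bar ['scene'] [ 0.46090806 -0.05119908 -2.2659197 ] 0.077
bar ['top', 'scene'] [ 0.46250071 -0.05055813 -2.25793501] 0.161
post ['top'] [0.54613821 0.06716716] 0.218
post ['scene'] [0.55567509 0.0655594 ] 0.185
post ['top', 'scene'] [0.54770632 0.06764301] 0.702
```

View pics/c2.png

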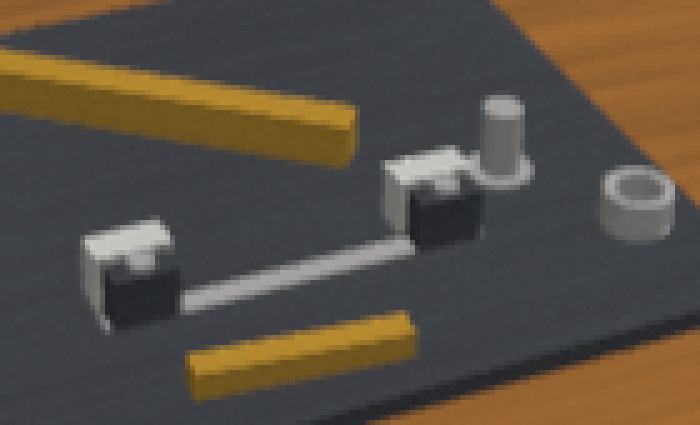

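View pics/topc.png

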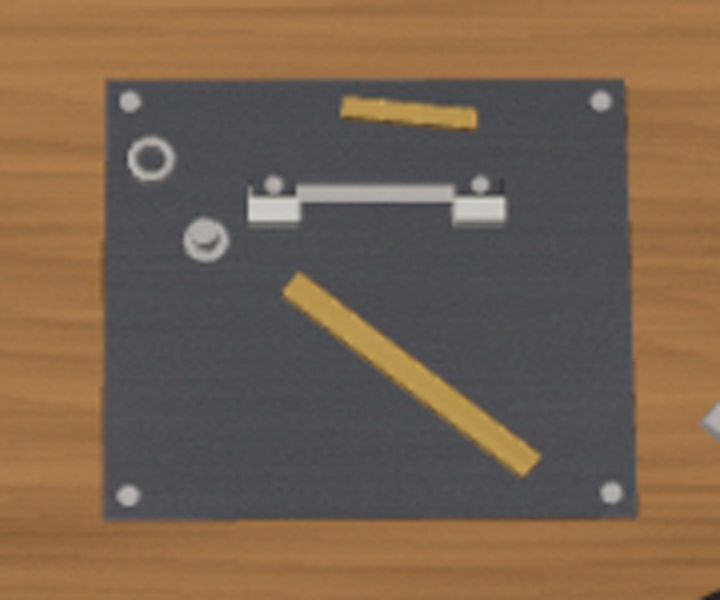

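The fits agree with the sizes given. The jig origin is about (0.5485, 0.069) with yaw −1.566. The bar centre is (0.462, −0.051) with yaw −2.257, so it lies 0.69 rad askew. The link rod behind the pads is low and flat. I'll grip the upper part of the bar to stay clear of it.

servo_tool(
  targets=[
    {"dx": 1.5, "dy": 3.7, "spin": 0.054, "grip": 45},
    {"dx": 3, "dy": 7.4, "spin": 0.108, "grip": 45},
    {"dx": 4.5, "dy": 11.1, "spin": 0.162, "grip": 45},
    {"dx": 6, "dy": 14.8, "spin": 0.216, "grip": 45},
    {"dx": 7.5, "dy": 18.5, "spin": 0.27, "grip": 45},
    {"dx": 9, "dy": 22.2, "spin": 0.324, "grip": 45},
    {"dx": 10.5, "dy": 25.9, "spin": 0.378, "grip": 45},
    {"dx": 12, "dy": 29.6, "spin": 0.432, "grip": 45},
    {"dx": 13.5, "dy": 33.3, "spin": 0.486, "grip": 45},
    {"dx": 15, "dy": 37, "spin": 0.54, "grip": 45},
  ],
  squeeze=10,
)

```text
validation failed for argument at $.ta...
```

servo_tool(
  targets=[
    {"dx": 1.5, "dy": 3.7, "grip": 45},
    {"dx": 3, "dy": 7.4, "grip": 45},
    {"dx": 4.5, "dy": 11.1, "grip": 45},
    {"dx": 6, "dy": 14.8, "grip": 45},
    {"dx": 7.5, "dy": 18.5, "grip": 45},
    {"dx": 8.5, "dy": 21.5, "grip": 45},
    {"dx": 8.5, "dy": 21.5, "dz": -3.5, "grip": 45},
    {"dx": 8.5, "dy": 21.5, "dz": -7, "grip": 45},
    {"dx": 8.5, "dy": 21.5, "dz": -10, "grip": 45},
    {"dx": 8.5, "dy": 21.5, "dz": -13, "grip": 45},
  ],
)

```text
validation failed for argument at $.ta...
```

servo_tool(
  targets=[
    {"dx": 1.5, "dy": 3.7, "dz": 0, "spin": 0.054, "grip": 45},
    {"dx": 3, "dy": 7.4, "dz": 0, "spin": 0.108, "grip": 45},
    {"dx": 4.5, "dy": 11.1, "dz": 0, "spin": 0.162, "grip": 45},
    {"dx": 6, "dy": 14.8, "dz": 0, "spin": 0.216, "grip": 45},
    {"dx": 7.5, "dy": 18.5, "dz": 0, "spin": 0.27, "grip": 45},
    {"dx": 9, "dy": 22.2, "dz": 0, "spin": 0.324, "grip": 45},
    {"dx": 10.5, "dy": 25.9, "dz": 0, "spin": 0.378, "grip": 45},
    {"dx": 12, "dy": 29.6, "dz": 0, "spin": 0.432, "grip": 45},
    {"dx": 13.5, "dy": 33.3, "dz": 0, "spin": 0.486, "grip": 45},
    {"dx": 15, "dy": 37, "dz": 0, "spin": 0.54, "grip": 45},
  ],
  squeeze=10,
)

```text
time_s: 1.83
tcp_pos: [0.3772, -0.264, 0.227]
eef_rot: [-179.9, 0.0, -129.3]
contact_force: [0.7, 0.5, 0.1]
gripper_width: 0.0396
```

servo_tool(
  targets=[
    {"dx": 1.5, "dy": 3.7, "dz": 0, "spin": 0, "grip": 45},
    {"dx": 3, "dy": 7.4, "dz": 0, "spin": 0, "grip": 45},
    {"dx": 4.5, "dy": 11.1, "dz": 0, "spin": 0, "grip": 45},
    {"dx": 6, "dy": 14.8, "dz": 0, "spin": 0, "grip": 45},
    {"dx": 7.5, "dy": 18.5, "dz": 0, "spin": 0, "grip": 45},
    {"dx": 8.5, "dy": 21.5, "dz": 0, "spin": 0, "grip": 45},
    {"dx": 8.5, "dy": 21.5, "dz": -3.5, "spin": 0, "grip": 45},
    {"dx": 8.5, "dy": 21.5, "dz": -7, "spin": 0, "grip": 45},
    {"dx": 8.5, "dy": 21.5, "dz": -10, "spin": 0, "grip": 45},
    {"dx": 8.5, "dy": 21.5, "dz": -13, "spin": 0, "grip": 45},
  ],
)

```text
time_s: 2.67
tcp_pos: [0.4618, -0.0503, 0.0956]
eef_rot: [-180.0, 0.0, -129.4]
contact_force: [-0.3, 0.5, -0.1]
gripper_width: 0.0398
```

```bash
python3 - <<'E'
from h import *
a=[cv2.resize(r.capture(c)[y0:y1,x0:x1],(400,300),interpolation=3) for c,y0,y1,x0,x1 in(("scene",180,320,220,400),("top",140,290,250,430))]
cv2.imwrite("pics/h1.png",np.hstack(a))
s=r.get_state();print(s["tcp_pos"],s["contact_force"])
E
```

```text
[ 0.45865796 -0.05127439  0.09291797] [-1.20474657 -0.6539652   0.19737572]
```

View pics/h1.png

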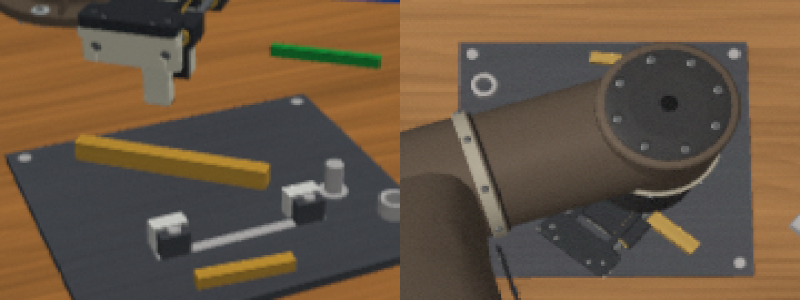

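The gripper hangs over the bar and is lined up with it. Lowering it and closing.

servo_tool(
  targets=[
    {"dx": 0, "dy": 0, "dz": -2, "spin": 0, "grip": 45},
    {"dx": 0, "dy": 0, "dz": -4, "spin": 0, "grip": 45},
    {"dx": 0, "dy": 0, "dz": -5.5, "spin": 0, "grip": 45},
    {"dx": 0, "dy": 0, "dz": -6.5, "spin": 0, "grip": 45},
    {"dx": 0, "dy": 0, "dz": -7, "spin": 0, "grip": 45},
    {"dx": 0, "dy": 0, "dz": -7.4, "spin": 0, "grip": 45},
    {"dx": 0, "dy": 0, "dz": -7.6, "spin": 0, "grip": 45},
    {"dx": 0, "dy": 0, "dz": -7.6, "spin": 0, "grip": 45},
    {"dx": 0, "dy": 0, "dz": -7.6, "spin": 0, "grip": 45},
    {"dx": 0, "dy": 0, "dz": -7.6, "spin": 0, "grip": 45},
  ],
)

```text
time_s: 3.6
tcp_pos: [0.4623, -0.0506, 0.0212]
eef_rot: [-180.0, 0.1, -129.4]
contact_force: [-0.4, 0.2, -0.1]
gripper_width: 0.0394
```

servo_tool(
  targets=[
    {"dx": 0, "dy": 0, "dz": 0, "spin": 0, "grip": 35},
    {"dx": 0, "dy": 0, "dz": 0, "spin": 0, "grip": 25},
    {"dx": 0, "dy": 0, "dz": 0, "spin": 0, "grip": 20},
    {"dx": 0, "dy": 0, "dz": 0, "spin": 0, "grip": 15},
    {"dx": 0, "dy": 0, "dz": 0, "spin": 0, "grip": 10},
    {"dx": 0, "dy": 0, "dz": 0, "spin": 0, "grip": 5},
    {"dx": 0, "dy": 0, "dz": 0, "spin": 0, "grip": 5},
    {"dx": 0, "dy": 0, "dz": 0, "spin": 0, "grip": 5},
    {"dx": 0, "dy": 0, "dz": 0, "spin": 0, "grip": 5},
    {"dx": 0, "dy": 0, "dz": 0, "spin": 0, "grip": 5},
  ],
  squeeze=10,
)

```text
time_s: 4.43
tcp_pos: [0.4628, -0.0506, 0.0209]
eef_rot: [-179.9, 0.1, -129.4]
contact_force: [3.7, -4.0, 3.1]
gripper_width: 0.0156
```

```bash
python3 - <<'E'
from h import *
s=r.get_state();print(s["tcp_pos"],s["contact_force"],s["moment"],s["gripper_width"])
im=r.capture("scene");cv2.imwrite("pics/s2.png",im)
c=r.cut_out("bar_center","scene");print([(d["p"],d["extent"]) for d in c])
m=brass(im,[256,245,342,270]);
print(fit(box(-.09,.09,-.008,.008,.01,.03),[.462,-.051,-2.257],{"scene":m}))
cv2.imwrite("pics/h2.png",cv2.resize(im[200:310,230:420],(760,440),interpolation=3))
s=r.get_state();print(s["tcp_pos"],s["contact_force"],s["moment"],s["gripper_width"],s["eef_rot"])
E
```

```text
[ 0.46277893 -0.05062637  0.02094312] [ 3.66978763 -4.02905403  3.12570743] [-1.28311041 -1.46873731 -0.02895803] 0.015649896330564336
[(0.97, [419.0, 313.8, 465.0, 360.7]), (0.81, [255.1, 241.3, 341.4, 269.5]), (0.65, [345.5, 201.0, 390.6, 213.6]), (0.6, [350.4, 170.9, 414.1, 182.1])]
(array([ 0.45897932, -0.04826672, -2.25829198]), np.float64(0.362))
[ 0.46279279 -0.05062381  0.02094553] [ 3.73198523 -4.37764457  2.39354645] [-1.30112459 -1.45414115  0.02713415] 0.01596864160586148 [-1.79933260e+02  6.17203029e-02 -1.29391610e+02]
```

View pics/h2.png

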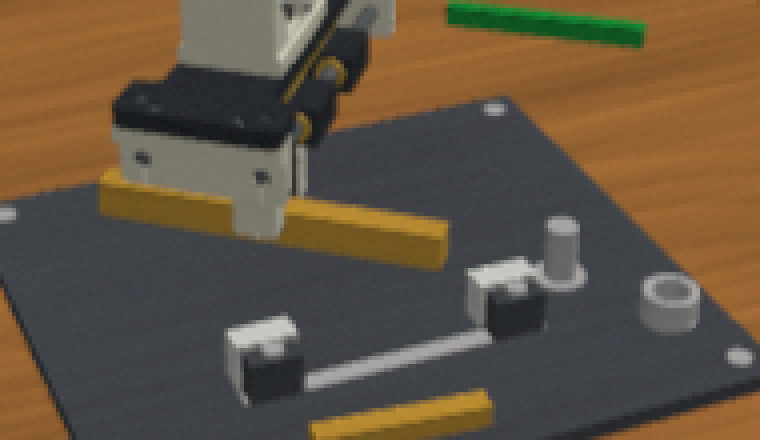

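Gripped at the middle, with a width of 16 mm. I'll slide the bar to about 7 mm short of the post.

servo_tool(
  targets=[
    {"dx": 0.2, "dy": 0.4, "dz": 0, "spin": 0, "grip": 5},
    {"dx": 0.5, "dy": 0.9, "dz": 0, "spin": 0, "grip": 5},
    {"dx": 0.8, "dy": 1.5, "dz": 0, "spin": 0, "grip": 5},
    {"dx": 1.1, "dy": 2.1, "dz": 0, "spin": 0, "grip": 5},
    {"dx": 1.4, "dy": 2.7, "dz": 0, "spin": 0, "grip": 5},
    {"dx": 1.7, "dy": 3.3, "dz": 0, "spin": 0, "grip": 5},
    {"dx": 1.9, "dy": 3.7, "dz": 0, "spin": 0, "grip": 5},
    {"dx": 2.0, "dy": 3.9, "dz": 0, "spin": 0, "grip": 5},
    {"dx": 2.0, "dy": 3.9, "dz": 0, "spin": 0, "grip": 5},
    {"dx": 2.0, "dy": 3.9, "dz": 0, "spin": 0, "grip": 5},
  ],
  squeeze=12,
)

```text
time_s: 5.37
tcp_pos: [0.478, -0.0137, 0.0202]
eef_rot: [179.8, -0.4, -129.5]
contact_force: [-6.8, -7.3, 13.8]
gripper_width: 0.0157
```

```bash
cat > look.py <<'E'
from h import *
import sys
def st():
    s=r.get_state();J=np.array([[.005,-1],[1,.005]]);p=s["tcp_pos"];f=s["contact_force"]
    q=J@(p[:2]-[.5485,.069]);yaw=np.radians(s["eef_rot"][2]);d=np.array([np.cos(yaw),np.sin(yaw)])
    print("t",round(s["time_s"],2),"tcp",np.round(p,4),"jig",np.round(q*1e3,1),"ang",round(yaw+1.566,3),"F",np.round(f,1),"axial(+x bar)",round(f[:2]@d,1),"lat(+y bar)",round(f[:2]@[-d[1],d[0]],1),"Mz",np.round(s["moment"],2),"w",round(s["gripper_width"],4))
st()
if len(sys.argv)>1:
    im=r.capture("scene");cv2.imwrite(f"pics/{sys.argv[1]}.png",cv2.resize(im[200:310,230:420],(760,440),interpolation=3))
E
python3 look.py h3
```

```text
t 5.37 tcp [ 0.478  -0.0137  0.0202] jig [ 82.3 -70.9] ang -0.693 F [-6.8 -7.3 13.8] axial(+x bar) 9.9 lat(+y bar) -0.6 Mz [-2.81  2.43  0.01] w 0.0157
```

View pics/h3.png

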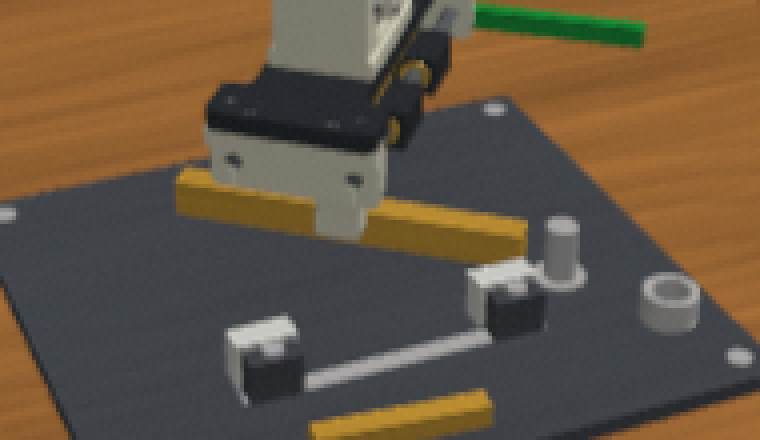

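The arm is compliant, about 2 N/mm, and it presses down with 14 N, which adds to the drag. I'll ease up a little to unload it.

servo_tool(
  targets=[
    {"dx": 0, "dy": 0, "dz": 0.03, "spin": 0, "grip": 5},
    {"dx": 0, "dy": 0, "dz": 0.06, "spin": 0, "grip": 5},
    {"dx": 0, "dy": 0, "dz": 0.1, "spin": 0, "grip": 5},
    {"dx": 0, "dy": 0, "dz": 0.1, "spin": 0, "grip": 5},
    {"dx": 0, "dy": 0, "dz": 0.1, "spin": 0, "grip": 5},
    {"dx": 0, "dy": 0, "dz": 0.1, "spin": 0, "grip": 5},
    {"dx": 0, "dy": 0, "dz": 0.1, "spin": 0, "grip": 5},
    {"dx": 0, "dy": 0, "dz": 0.1, "spin": 0, "grip": 5},
    {"dx": 0, "dy": 0, "dz": 0.1, "spin": 0, "grip": 5},
    {"dx": 0, "dy": 0, "dz": 0.1, "spin": 0, "grip": 5},
  ],
)

```text
time_s: 6.25
tcp_pos: [0.4818, -0.0117, 0.0215]
eef_rot: [180.0, -0.0, -129.4]
contact_force: [0.2, 0.3, -5.7]
gripper_width: 0.0161
```

```bash
python3 look.py
```

```text
t 6.25 tcp [ 0.4818 -0.0117  0.0215] jig [ 80.3 -67.1] ang -0.693 F [ 0.2  0.3 -5.7] axial(+x bar) -0.3 lat(+y bar) -0.0 Mz [ 0.07  0.06 -0.01] w 0.0161
```

The bar's weight, 5.7 N, is now carried, so it is just clear of the plate and the wrist force shows contact alone. I'll feed along the bar toward the post.

servo_tool(
  targets=[
    {"dx": 0.04, "dy": 0.05, "dz": 0, "spin": 0, "grip": 5},
    {"dx": 0.08, "dy": 0.1, "dz": 0, "spin": 0, "grip": 5},
    {"dx": 0.12, "dy": 0.15, "dz": 0, "spin": 0, "grip": 5},
    {"dx": 0.16, "dy": 0.2, "dz": 0, "spin": 0, "grip": 5},
    {"dx": 0.2, "dy": 0.25, "dz": 0, "spin": 0, "grip": 5},
    {"dx": 0.24, "dy": 0.3, "dz": 0, "spin": 0, "grip": 5},
    {"dx": 0.28, "dy": 0.35, "dz": 0, "spin": 0, "grip": 5},
    {"dx": 0.32, "dy": 0.4, "dz": 0, "spin": 0, "grip": 5},
    {"dx": 0.32, "dy": 0.4, "dz": 0, "spin": 0, "grip": 5},
    {"dx": 0.32, "dy": 0.4, "dz": 0, "spin": 0, "grip": 5},
  ],
)

```text
time_s: 7.08
tcp_pos: [0.4851, -0.0077, 0.0215]
eef_rot: [180.0, -0.0, -129.4]
contact_force: [-0.3, -0.7, -5.4]
gripper_width: 0.016
```

```bash
python3 look.py
```

```text
t 7.08 tcp [ 0.4851 -0.0077  0.0215] jig [ 76.4 -63.8] ang -0.693 F [-0.3 -0.7 -5.4] axial(+x bar) 0.7 lat(+y bar) 0.2 Mz [0.07 0.02 0.05] w 0.016
```

servo_tool(
  targets=[
    {"dx": 0.03, "dy": 0.04, "dz": 0, "spin": 0, "grip": 5},
    {"dx": 0.06, "dy": 0.08, "dz": 0, "spin": 0, "grip": 5},
    {"dx": 0.09, "dy": 0.11, "dz": 0, "spin": 0, "grip": 5},
    {"dx": 0.12, "dy": 0.15, "dz": 0, "spin": 0, "grip": 5},
    {"dx": 0.15, "dy": 0.19, "dz": 0, "spin": 0, "grip": 5},
    {"dx": 0.18, "dy": 0.22, "dz": 0, "spin": 0, "grip": 5},
    {"dx": 0.21, "dy": 0.26, "dz": 0, "spin": 0, "grip": 5},
    {"dx": 0.25, "dy": 0.31, "dz": 0, "spin": 0, "grip": 5},
    {"dx": 0.25, "dy": 0.31, "dz": 0, "spin": 0, "grip": 5},
    {"dx": 0.25, "dy": 0.31, "dz": 0, "spin": 0, "grip": 5},
  ],
)

```text
time_s: 7.92
tcp_pos: [0.4861, -0.0055, 0.0212]
eef_rot: [179.9, -0.1, -129.5]
contact_force: [-3.6, -5.6, -3.3]
gripper_width: 0.0157
```

```bash
python3 look.py h4
```

```text
t 7.92 tcp [ 0.4861 -0.0055  0.0212] jig [ 74.2 -62.7] ang -0.693 F [-3.6 -5.6 -3.3] axial(+x bar) 6.6 lat(+y bar) 0.7 Mz [-1.63  1.15 -0.07] w 0.0157
```

View pics/h4.png

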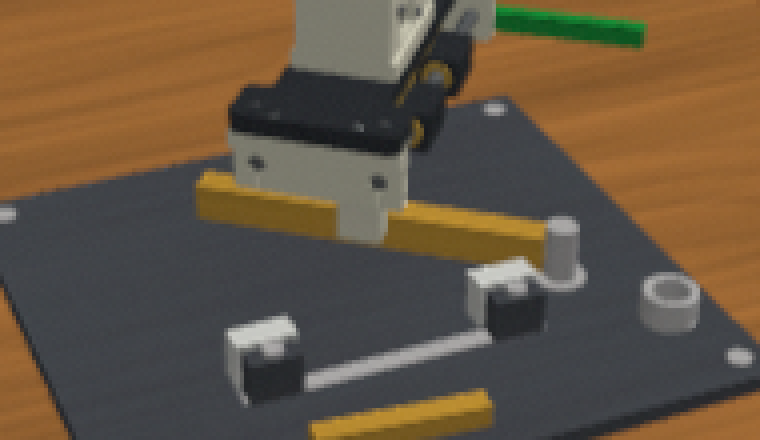

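The end bears on the post at 6.6 N with the bar 0.69 rad askew, and the picture shows the end touching it. Now I'll swing about the post on the arc the end follows, 0.2 rad per call.

servo_tool(
  targets=[
    {"dx": 0.19, "dy": -0.145, "dz": 0, "spin": 0.025, "grip": 5},
    {"dx": 0.38, "dy": -0.29, "dz": 0, "spin": 0.05, "grip": 5},
    {"dx": 0.57, "dy": -0.435, "dz": 0, "spin": 0.075, "grip": 5},
    {"dx": 0.76, "dy": -0.58, "dz": 0, "spin": 0.1, "grip": 5},
    {"dx": 0.97, "dy": -0.7, "dz": 0, "spin": 0.125, "grip": 5},
    {"dx": 1.18, "dy": -0.82, "dz": 0, "spin": 0.15, "grip": 5},
    {"dx": 1.38, "dy": -0.94, "dz": 0, "spin": 0.175, "grip": 5},
    {"dx": 1.585, "dy": -1.06, "dz": 0, "spin": 0.2, "grip": 5},
    {"dx": 1.585, "dy": -1.06, "dz": 0, "spin": 0.2, "grip": 5},
    {"dx": 1.585, "dy": -1.06, "dz": 0, "spin": 0.2, "grip": 5},
  ],
)

```text
time_s: 8.8
tcp_pos: [0.5009, -0.0168, 0.0212]
eef_rot: [179.8, -0.2, -118.0]
contact_force: [-5.9, -6.7, -0.4]
gripper_width: 0.0158
```

```bash
python3 look.py
```

```text
t 8.8 tcp [ 0.5009 -0.0168  0.0212] jig [ 85.6 -48. ] ang -0.493 F [-5.9 -6.7 -0.4] axial(+x bar) 8.7 lat(+y bar) -2.1 Mz [-2.58  2.1   0.14] w 0.0158
```

servo_tool(
  targets=[
    {"dx": 0.21, "dy": -0.11, "dz": 0, "spin": 0.025, "grip": 5},
    {"dx": 0.42, "dy": -0.22, "dz": 0, "spin": 0.05, "grip": 5},
    {"dx": 0.64, "dy": -0.33, "dz": 0, "spin": 0.075, "grip": 5},
    {"dx": 0.85, "dy": -0.44, "dz": 0, "spin": 0.1, "grip": 5},
    {"dx": 1.07, "dy": -0.53, "dz": 0, "spin": 0.125, "grip": 5},
    {"dx": 1.3, "dy": -0.62, "dz": 0, "spin": 0.15, "grip": 5},
    {"dx": 1.52, "dy": -0.71, "dz": 0, "spin": 0.175, "grip": 5},
    {"dx": 1.75, "dy": -0.79, "dz": 0, "spin": 0.2, "grip": 5},
    {"dx": 1.75, "dy": -0.79, "dz": 0, "spin": 0.2, "grip": 5},
    {"dx": 1.75, "dy": -0.79, "dz": 0, "spin": 0.2, "grip": 5},
  ],
)

```text
time_s: 9.63
tcp_pos: [0.5177, -0.025, 0.021]
eef_rot: [179.7, -0.2, -106.5]
contact_force: [-6.8, -8.8, 1.0]
gripper_width: 0.0158
```

```bash
python3 look.py
```

```text
t 9.63 tcp [ 0.5177 -0.025   0.021 ] jig [ 93.9 -31.3] ang -0.293 F [-6.8 -8.8  1. ] axial(+x bar) 10.4 lat(+y bar) -4.0 Mz [-2.98  2.8   0.28] w 0.0158
```

servo_tool(
  targets=[
    {"dx": 0.23, "dy": -0.1, "dz": 0, "spin": 0.025, "grip": 5},
    {"dx": 0.46, "dy": -0.18, "dz": 0, "spin": 0.05, "grip": 5},
    {"dx": 0.7, "dy": -0.26, "dz": 0, "spin": 0.075, "grip": 5},
    {"dx": 0.93, "dy": -0.33, "dz": 0, "spin": 0.1, "grip": 5},
    {"dx": 1.16, "dy": -0.38, "dz": 0, "spin": 0.125, "grip": 5},
    {"dx": 1.39, "dy": -0.43, "dz": 0, "spin": 0.15, "grip": 5},
    {"dx": 1.39, "dy": -0.43, "dz": 0, "spin": 0.15, "grip": 5},
    {"dx": 1.39, "dy": -0.43, "dz": 0, "spin": 0.15, "grip": 5},
    {"dx": 1.39, "dy": -0.43, "dz": 0, "spin": 0.15, "grip": 5},
    {"dx": 1.39, "dy": -0.43, "dz": 0, "spin": 0.15, "grip": 5},
  ],
)

```text
time_s: 10.47
tcp_pos: [0.532, -0.0291, 0.0209]
eef_rot: [179.7, -0.2, -97.9]
contact_force: [-5.1, -7.1, -2.4]
gripper_width: 0.0161
```

```bash
python3 look.py h5
```

```text
t 10.47 tcp [ 0.532  -0.0291  0.0209] jig [ 98. -17.] ang -0.143 F [-5.1 -7.1 -2.4] axial(+x bar) 7.7 lat(+y bar) -4.1 Mz [-2.8   2.11  0.33] w 0.0161
```

View pics/h5.png

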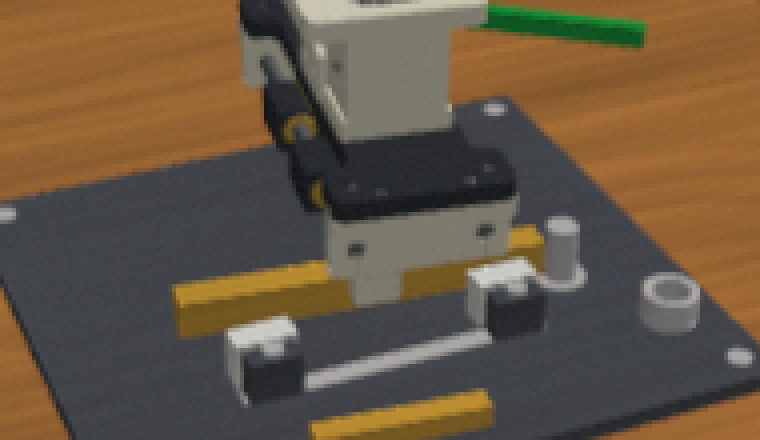

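The end still bears on the post at about 7 N with the bar 0.14 rad askew, so step 2 is met, and the finger clears the pads. I'll swing nearly into line and ease the axial push.

servo_tool(
  targets=[
    {"dx": 0.18, "dy": -0.03, "dz": 0, "spin": 0.02, "grip": 5},
    {"dx": 0.36, "dy": -0.05, "dz": 0, "spin": 0.04, "grip": 5},
    {"dx": 0.54, "dy": -0.07, "dz": 0, "spin": 0.06, "grip": 5},
    {"dx": 0.72, "dy": -0.09, "dz": 0, "spin": 0.08, "grip": 5},
    {"dx": 0.9, "dy": -0.11, "dz": 0, "spin": 0.1, "grip": 5},
    {"dx": 1.09, "dy": -0.12, "dz": 0, "spin": 0.123, "grip": 5},
    {"dx": 1.09, "dy": -0.12, "dz": 0, "spin": 0.123, "grip": 5},
    {"dx": 1.09, "dy": -0.12, "dz": 0, "spin": 0.123, "grip": 5},
    {"dx": 1.09, "dy": -0.12, "dz": 0, "spin": 0.123, "grip": 5},
    {"dx": 1.09, "dy": -0.12, "dz": 0, "spin": 0.123, "grip": 5},
  ],
)

```text
time_s: 11.35
tcp_pos: [0.5433, -0.0305, 0.0209]
eef_rot: [179.7, -0.1, -90.9]
contact_force: [-4.2, -9.4, -4.5]
gripper_width: 0.0161
```

```bash
python3 look.py
```

```text
t 11.35 tcp [ 0.5433 -0.0305  0.0209] jig [99.5 -5.7] ang -0.02 F [-4.2 -9.4 -4.5] axial(+x bar) 9.4 lat(+y bar) -4.0 Mz [-3.57  1.42  0.35] w 0.0161
```

servo_tool(
  targets=[
    {"dx": 0.0, "dy": -0.08, "dz": 0, "spin": 0.005, "grip": 5},
    {"dx": 0.0, "dy": -0.16, "dz": 0, "spin": 0.01, "grip": 5},
    {"dx": 0.05, "dy": -0.2, "dz": 0, "spin": 0.015, "grip": 5},
    {"dx": 0.1, "dy": -0.2, "dz": 0, "spin": 0.02, "grip": 5},
    {"dx": 0.15, "dy": -0.2, "dz": 0, "spin": 0.02, "grip": 5},
    {"dx": 0.2, "dy": -0.2, "dz": 0, "spin": 0.02, "grip": 5},
    {"dx": 0.25, "dy": -0.2, "dz": 0, "spin": 0.02, "grip": 5},
    {"dx": 0.3, "dy": -0.2, "dz": 0, "spin": 0.02, "grip": 5},
    {"dx": 0.3, "dy": -0.2, "dz": 0, "spin": 0.02, "grip": 5},
    {"dx": 0.3, "dy": -0.2, "dz": 0, "spin": 0.02, "grip": 5},
  ],
)

```text
time_s: 12.18
tcp_pos: [0.5475, -0.0312, 0.0211]
eef_rot: [179.9, -0.1, -89.7]
contact_force: [-5.1, -5.6, -4.8]
gripper_width: 0.016
```

```bash
python3 look.py
```

```text
t 12.18 tcp [ 0.5475 -0.0312  0.0211] jig [100.2  -1.5] ang 0.001 F [-5.1 -5.6 -4.8] axial(+x bar) 5.5 lat(+y bar) -5.1 Mz [-1.86  1.59  0.34] w 0.016
```

servo_tool(
  targets=[
    {"dx": 0.03, "dy": -0.02, "dz": 0, "spin": 0, "grip": 5},
    {"dx": 0.06, "dy": -0.04, "dz": 0, "spin": 0, "grip": 5},
    {"dx": 0.09, "dy": -0.05, "dz": 0, "spin": 0, "grip": 5},
    {"dx": 0.12, "dy": -0.05, "dz": 0, "spin": 0, "grip": 5},
    {"dx": 0.15, "dy": -0.05, "dz": 0, "spin": 0, "grip": 5},
    {"dx": 0.15, "dy": -0.05, "dz": 0, "spin": 0, "grip": 5},
    {"dx": 0.15, "dy": -0.05, "dz": 0, "spin": 0, "grip": 5},
    {"dx": 0.15, "dy": -0.05, "dz": 0, "spin": 0, "grip": 5},
    {"dx": 0.15, "dy": -0.05, "dz": 0, "spin": 0, "grip": 5},
    {"dx": 0.15, "dy": -0.05, "dz": 0, "spin": 0, "grip": 5},
  ],
)

```text
time_s: 13.02
tcp_pos: [0.55, -0.0312, 0.0215]
eef_rot: [180.0, -0.0, -89.7]
contact_force: [-2.6, -3.8, -5.7]
gripper_width: 0.016
```

```bash
python3 look.py
```

```text
t 13.02 tcp [ 0.55   -0.0312  0.0215] jig [100.2   1. ] ang 0.0 F [-2.6 -3.8 -5.7] axial(+x bar) 3.8 lat(+y bar) -2.7 Mz [-1.57  1.1   0.22] w 0.016
```

servo_tool(
  targets=[
    {"dx": 0.02, "dy": 0, "dz": 0, "spin": 0, "grip": 5},
    {"dx": 0.04, "dy": 0, "dz": 0, "spin": 0, "grip": 5},
    {"dx": 0.06, "dy": 0, "dz": 0, "spin": 0, "grip": 5},
    {"dx": 0.08, "dy": 0, "dz": 0, "spin": 0, "grip": 5},
    {"dx": 0.1, "dy": 0, "dz": 0, "spin": 0, "grip": 5},
    {"dx": 0.12, "dy": 0, "dz": 0, "spin": 0, "grip": 5},
    {"dx": 0.14, "dy": 0, "dz": 0, "spin": 0, "grip": 5},
    {"dx": 0.15, "dy": 0, "dz": 0, "spin": 0, "grip": 5},
    {"dx": 0.15, "dy": 0, "dz": 0, "spin": 0, "grip": 5},
    {"dx": 0.15, "dy": 0, "dz": 0, "spin": 0, "grip": 5},
  ],
)

```text
time_s: 13.85
tcp_pos: [0.5515, -0.0312, 0.0215]
eef_rot: [180.0, -0.0, -89.7]
contact_force: [-3.3, -4.1, -5.3]
gripper_width: 0.0159
```

```bash
python3 look.py
```

```text
t 13.85 tcp [ 0.5515 -0.0312  0.0215] jig [100.2   2.5] ang 0.0 F [-3.3 -4.1 -5.3] axial(+x bar) 4.1 lat(+y bar) -3.3 Mz [-1.57  1.23  0.19] w 0.0159
```

servo_tool(
  targets=[
    {"dx": 0.02, "dy": 0, "dz": 0, "spin": 0, "grip": 5},
    {"dx": 0.04, "dy": 0, "dz": 0, "spin": 0, "grip": 5},
    {"dx": 0.06, "dy": 0, "dz": 0, "spin": 0, "grip": 5},
    {"dx": 0.08, "dy": 0, "dz": 0, "spin": 0, "grip": 5},
    {"dx": 0.1, "dy": 0, "dz": 0, "spin": 0, "grip": 5},
    {"dx": 0.12, "dy": 0, "dz": 0, "spin": 0, "grip": 5},
    {"dx": 0.14, "dy": 0, "dz": 0, "spin": 0, "grip": 5},
    {"dx": 0.15, "dy": 0, "dz": 0, "spin": 0, "grip": 5},
    {"dx": 0.15, "dy": 0, "dz": 0, "spin": 0, "grip": 5},
    {"dx": 0.15, "dy": 0, "dz": 0, "spin": 0, "grip": 5},
  ],
)

```text
time_s: 14.68
tcp_pos: [0.5524, -0.0312, 0.0214]
eef_rot: [179.9, -0.0, -89.7]
contact_force: [-4.5, -3.2, -5.2]
gripper_width: 0.0158
```

```bash
python3 look.py
```

```text
t 14.68 tcp [ 0.5524 -0.0312  0.0214] jig [100.2   3.4] ang -0.0 F [-4.5 -3.2 -5.2] axial(+x bar) 3.2 lat(+y bar) -4.6 Mz [-1.18  1.82  0.02] w 0.0158
```

The lateral force is starting to rise and the tool lags its command, so the fence is touching. I'll press on gently.

servo_tool(
  targets=[
    {"dx": 0.03, "dy": 0, "dz": 0, "spin": 0, "grip": 5},
    {"dx": 0.06, "dy": 0, "dz": 0, "spin": 0, "grip": 5},
    {"dx": 0.09, "dy": 0, "dz": 0, "spin": 0, "grip": 5},
    {"dx": 0.12, "dy": 0, "dz": 0, "spin": 0, "grip": 5},
    {"dx": 0.15, "dy": 0, "dz": 0, "spin": 0, "grip": 5},
    {"dx": 0.18, "dy": 0, "dz": 0, "spin": 0, "grip": 5},
    {"dx": 0.2, "dy": 0, "dz": 0, "spin": 0, "grip": 5},
    {"dx": 0.2, "dy": 0, "dz": 0, "spin": 0, "grip": 5},
    {"dx": 0.2, "dy": 0, "dz": 0, "spin": 0, "grip": 5},
    {"dx": 0.2, "dy": 0, "dz": 0, "spin": 0, "grip": 5},
  ],
)

```text
time_s: 15.52
tcp_pos: [0.553, -0.0312, 0.0212]
eef_rot: [179.8, -0.0, -89.8]
contact_force: [-8.9, -0.4, 0.1]
gripper_width: 0.0156
```

```bash
python3 look.py h6
```

```text
t 15.52 tcp [ 0.553  -0.0312  0.0212] jig [100.2   4. ] ang -0.001 F [-8.9 -0.4  0.1] axial(+x bar) 0.4 lat(+y bar) -8.9 Mz [-0.42  3.38 -0.11] w 0.0156
```

View pics/h6.png

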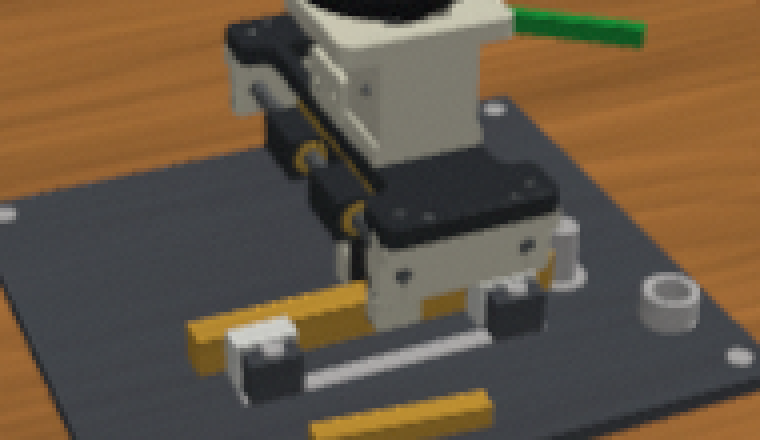

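servo_tool(
  targets=[
    {"dx": 0.05, "dy": 0.05, "dz": 0, "spin": 0, "grip": 5},
    {"dx": 0.1, "dy": 0.1, "dz": 0, "spin": 0, "grip": 5},
    {"dx": 0.1, "dy": 0.1, "dz": 0, "spin": 0, "grip": 5},
    {"dx": 0.1, "dy": 0.1, "dz": 0, "spin": 0, "grip": 5},
    {"dx": 0.1, "dy": 0.1, "dz": 0, "spin": 0, "grip": 5},
    {"dx": 0.1, "dy": 0.1, "dz": 0, "spin": 0, "grip": 5},
    {"dx": 0.1, "dy": 0.1, "dz": -0.03, "spin": 0, "grip": 5},
    {"dx": 0.1, "dy": 0.1, "dz": -0.05, "spin": 0, "grip": 5},
    {"dx": 0.1, "dy": 0.1, "dz": -0.05, "spin": 0, "grip": 5},
    {"dx": 0.1, "dy": 0.1, "dz": -0.05, "spin": 0, "grip": 5},
  ],
)

```text
time_s: 16.4
tcp_pos: [0.553, -0.031, 0.0207]
eef_rot: [179.7, -0.1, -89.8]
contact_force: [-10.5, -5.2, 2.3]
gripper_width: 0.0159
```

```bash
python3 look.py
```

```text
t 16.4 tcp [ 0.553  -0.031   0.0207] jig [100.   4.] ang -0.001 F [-10.5  -5.2   2.3] axial(+x bar) 5.1 lat(+y bar) -10.5 Mz [-1.8   4.08  0.08] w 0.0159
```

Seated: the lateral force is 10.5 N with no further movement, and the axial force is about 5 N. I'll ease off the load, open slightly and lift.

servo_tool(
  targets=[
    {"dx": -0.1, "dy": -0.05, "dz": 0, "spin": 0, "grip": 5},
    {"dx": -0.2, "dy": -0.1, "dz": 0, "spin": 0, "grip": 5},
    {"dx": -0.3, "dy": -0.15, "dz": 0, "spin": 0, "grip": 5},
    {"dx": -0.3, "dy": -0.15, "dz": 0, "spin": 0, "grip": 5},
    {"dx": -0.3, "dy": -0.15, "dz": 0, "spin": 0, "grip": 20},
    {"dx": -0.3, "dy": -0.15, "dz": 0, "spin": 0, "grip": 25},
    {"dx": -0.3, "dy": -0.15, "dz": 0, "spin": 0, "grip": 28},
    {"dx": -0.3, "dy": -0.15, "dz": 0, "spin": 0, "grip": 30},
    {"dx": -0.3, "dy": -0.15, "dz": 0, "spin": 0, "grip": 30},
    {"dx": -0.3, "dy": -0.15, "dz": 0, "spin": 0, "grip": 30},
  ],
)

```text
time_s: 17.23
tcp_pos: [0.5542, -0.0314, 0.0216]
eef_rot: [-179.9, 0.0, -89.7]
contact_force: [-0.2, -0.1, 0.4]
gripper_width: 0.0262
```

```bash
python3 look.py
```

```text
t 17.23 tcp [ 0.5542 -0.0314  0.0216] jig [100.4   5.2] ang 0.0 F [-0.2 -0.1  0.4] axial(+x bar) 0.1 lat(+y bar) -0.2 Mz [ 0.02  0.09 -0.01] w 0.0262
```

servo_tool(
  targets=[
    {"dx": 0, "dy": 0, "dz": 0.5, "spin": 0, "grip": 30},
    {"dx": 0, "dy": 0, "dz": 1.5, "spin": 0, "grip": 30},
    {"dx": 0, "dy": 0, "dz": 3, "spin": 0, "grip": 30},
    {"dx": 0, "dy": 0, "dz": 5, "spin": 0, "grip": 30},
    {"dx": 0, "dy": 0, "dz": 8, "spin": 0, "grip": 30},
    {"dx": 0, "dy": 0, "dz": 11, "spin": 0, "grip": 30},
    {"dx": 0, "dy": -3, "dz": 14, "spin": 0, "grip": 30},
    {"dx": 0, "dy": -6.5, "dz": 15, "spin": 0, "grip": 30},
    {"dx": 0, "dy": -10, "dz": 15, "spin": 0, "grip": 30},
    {"dx": 0, "dy": -14, "dz": 15, "spin": 0, "grip": 30},
  ],
)

```text
time_s: 18.07
tcp_pos: [0.554, -0.1724, 0.174]
eef_rot: [-179.7, 0.0, -89.6]
contact_force: [0.8, -0.2, -1.2]
gripper_width: 0.0261
```

servo_tool(
  targets=[
    {"dx": 0, "dy": -3, "dz": 0, "spin": 0, "grip": 30},
    {"dx": 0, "dy": -6, "dz": 0, "spin": 0, "grip": 30},
    {"dx": 0, "dy": -9, "dz": 0, "spin": 0, "grip": 30},
    {"dx": 0, "dy": -12, "dz": 0, "spin": 0, "grip": 30},
    {"dx": 0, "dy": -15, "dz": 0, "spin": 0, "grip": 30},
    {"dx": 0, "dy": -18, "dz": 0, "spin": 0, "grip": 30},
    {"dx": 0, "dy": -21, "dz": 0, "spin": 0, "grip": 30},
    {"dx": 0, "dy": -24, "dz": 0, "spin": 0, "grip": 30},
    {"dx": 0, "dy": -24, "dz": 0, "spin": 0, "grip": 30},
    {"dx": 0, "dy": -24, "dz": 0, "spin": 0, "grip": 30},
  ],
)

```text
time_s: 18.9
tcp_pos: [0.5526, -0.4132, 0.1714]
eef_rot: [180.0, -0.0, -89.9]
contact_force: [-0.2, 1.0, -0.5]
gripper_width: 0.0265
```

```bash
python3 - <<'E'
from h import *
im={c:r.capture(c) for c in CAL}
B=box(-.09,.09,-.008,.008,.01,.03)
m=brass(im["top"],[300,190,390,215],6);print(m.sum())
p,e=fit(B,[.5505,-.031,-1.566],{"top":m});d=p[:2]-[.5483,.0691]
print("bar top",p,e,"jig mm",1e3*(d@[.005,-1]),1e3*(d@[1,.005]),"ang",p[2]+1.5657)
cv2.imwrite("pics/h7.png",np.vstack([cv2.resize(im["top"][155:235,280:400],(600,280),interpolation=3),cv2.resize(im["scene"][225:305,270:400],(600,300),interpolation=3)]))
E
```

```text
614.0
bar top [ 0.54982282 -0.02993296 -1.56515821] 0.096 jig mm 99.04057672494163 1.027652881299802 ang 0.0005417922496255834
```

View pics/h7.png

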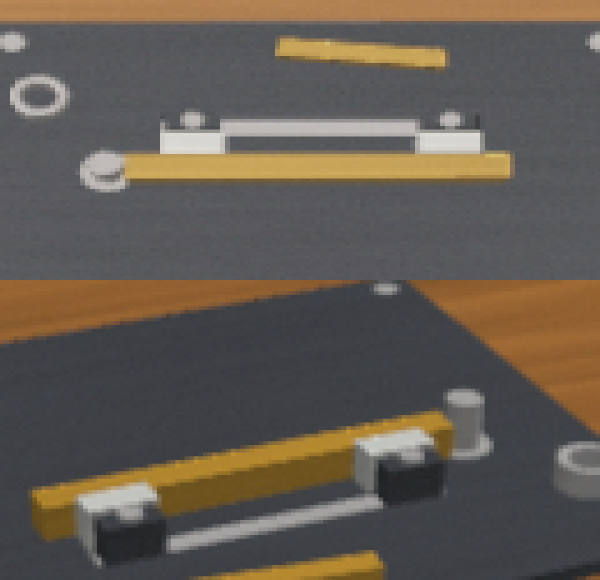

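The bar is flush on both pads with its end at the post. When I opened the gripper, the fence-side finger moved a further 6 mm outward with no force. So the 10.5 N was bar on fence, not finger on rod. Handing in.

```bash
python3 -c "
from plant import r
print(r.close_job()); s=r.get_state(); print(s['time_s'],s['contact_force'])"
```

```text
the job is handed in; nothing more can be done
None
the job is handed in; nothing more can be done
```

The job is handed in. The bar lies flush on both fence pads with its end at the post. `close_job` reports no verdict, so I don't know how it was scored.

- **First bearing:** I gripped the bar at its middle and brought its end onto the post at about 6.6 N, with the bar 0.69 rad askew.
- **Swing:** I swung it round the post with the end bearing the whole way, at about 4 to 10 N. At 0.14 rad from the line it read 7.7 N.
- **Seating:** I eased the push on the post and pressed the bar onto the fence. The lateral force reached 10.5 N and the bar stopped moving. I then eased off, opened the gripper and lifted clear, at about 19 s of the 72 s.

**Last checks:** the top camera puts the bar centre at x ≈ 99 mm and y ≈ +1 mm in the jig frame, at an angle of about 0.0005 rad. Both pictures show it flat against both pads and touching the post. No contact force was left when the gripper opened. The bystanders visible in those last crops, the collar and the offcut, had not moved. I did not check the others again.

**What was off or uncertain:**
- **Carried, not slid:** during the feed and the swing I carried most of the bar's weight, about 5.7 N, so it barely rode on the plate. An earlier slide had pressed down with about 14 N.
- **Seat position:** the camera puts the bar about 1 mm past the fence line, while the tool position while pressing suggested 3 to 4 mm. The calibration is good to about 2 mm. Both readings are well inside the limit.
- **Post force at the seat:** at one reading during seating the force along the bar fell to 0.4 N. I fed it forward again to about 5 N before letting go.

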